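# Load a pump seal stack through the three-track jig

## Task

Load the pump's seal stack in the aluminium three-track jig: slide the three brass rings along their tracks, without lifting them, so that each drops into the round pocket where the tracks meet: first the thick plain spacer ring, then the thin flat shim ring on top of it, and last the gland ring with its raised collar up. In the end all three lie flat and fully home in the pocket, the gland ring's flange level with the track floor, and the rubber stopper, the filter disc and the brass hose union beside the jig have been left where they were.

Things in the scene. Friction and masses are not known exactly. Their poses are not given: they have to be found in the camera images.
- jig: Fixed fan-shaped aluminium jig, 265 mm wide, 150 mm deep, 39 mm high. Origin on the desk, straight below the pocket's centre; x points to the back stop, z up. Three tracks run from the round pocket in the directions 100, 180 and 260 degrees from the jig's +x (counter-clockwise from above). Their floors are level with the pocket's mouth, 31 mm above the origin.
- track_end (a point): Open far end of the middle track (jig -x direction): middle of its floor, 112 mm from the pocket's axis. All three tracks are alike: 52 mm wide between side walls 6 mm thick that stand 8 mm above the track floor, open at the end, no wall across. The walls between neighbouring tracks begin 33 mm from the pocket's axis.
- pocket_floor (a point): Centre of the pocket's flat floor, 10 mm above the jig's origin, 21 mm below the track floors. The pocket is round, 52 mm in diameter. Behind it a round stop, 8 mm above the track floor, follows its edge: a ring slid against it is above the pocket and drops in when let go (the rings have 2 mm play all round and are oiled, friction about 0.2).
- spacer_ring: Thick plain brass ring: outer diameter 48, hole 20, height 10 mm, rims bevelled 1.5 mm, loose, about 0.06 kg. Starts flat in one of the tracks, its centre 55 to 75 mm from the pocket's centre; which ring lies in which track varies. Origin: centre of its underside, z up. Home: underside on the pocket's floor.
- shim_ring: Thin flat brass ring: outer diameter 48, hole 25, height 5 mm, rims bevelled 1.5 mm, loose, about 0.04 kg. Starts flat in another track, at a like distance. Origin: centre of its underside, z up. Home: underside 10 mm above the pocket's floor.
- gland_ring: Brass gland ring: a flange of outer diameter 48 and height 6 mm (rims bevelled 1.5 mm) with a raised collar of diameter 32 and 10 mm height on it (16 mm in all), hole 20 mm, loose, about 0.07 kg. Starts collar up in the third track, at a like distance. Origin: centre of the flange's underside, z up. Home: underside 15 mm above the pocket's floor, so that the top of the flange is level with the track floors.
- rubber_stopper: Bystander: black tapered rubber stopper, 34 mm wide, 28 mm tall, loose on the desk near the jig. Origin: centre of its underside.
- filter_disc: Bystander: white round filter disc with a short spigot on top, 58 mm wide, 28 mm tall, loose on the desk near the jig. Origin: centre of its underside.
- brass_union: Bystander: small standing brass hose fitting, about 24 mm wide, 48 mm tall, loose on the desk near the jig. Origin: centre of its underside.
Mind the look-alikes: they are no part of the job. Leave any orange or purple look-alike of the shim_ring alone. What is shaped like the gland_ring but purple is not meant.

How it is judged:
On the way, in this order (a step that is already met when the one before it is completed fails the run):
1. the thick spacer ring lies home on the pocket's floor (z of spacer_ring in the frame of pocket_floor between -0.0022 and 0.0022 m and horizontal distance between spacer_ring and pocket_floor below 0.004 m and angle between spacer_ring's own z axis and vertical below 0.08 rad and linear speed of spacer_ring below 0.02 m/s), for 0.2 s.
2. the thin shim ring lies home on the spacer ring (z of shim_ring in the frame of pocket_floor between 0.0078 and 0.0122 m and horizontal distance between shim_ring and pocket_floor below 0.004 m and angle between shim_ring's own z axis and vertical below 0.08 rad and linear speed of shim_ring below 0.02 m/s), for 0.2 s.
At the end, for the whole second after the job is handed in: All three rings lie at rest in the pocket in the order spacer, shim, gland from the bottom: undersides 0, 10 and 15 mm above the pocket's floor (each within 2.2 mm), centres within 4 mm of the pocket's axis, upright within 0.08 rad (gland collar up) (all of step 1 and all of step 2 and z of gland_ring in the frame of pocket_floor between 0.0128 and 0.0172 m and horizontal distance between gland_ring and pocket_floor below 0.004 m and angle between gland_ring's own z axis and vertical below 0.08 rad and linear speed of gland_ring below 0.02 m/s); the robot touches nothing.
It fails at once if a ring is lifted more than 15 mm off the track floor (z of any of spacer_ring, shim_ring, gland_ring in the frame of jig above 0.0463 m).
It fails at once if the stopper, filter disc or hose union is moved more than 20 mm or tipped over (distance of any of rubber_stopper, filter_disc, brass_union from where it was at the start of the episode above 0.02 m or angle between any of rubber_stopper, filter_disc, brass_union's own z axis and vertical above 0.5 rad).
It also fails if it takes over 58 s, if anything falls off the work surface, if the arm or the gripper's body presses on something with over 40 N, if the wrist force passes 120 N, or if a joint passes its speed limit or range.

## Robot

A 7-joint arm with a two-finger parallel gripper is mounted at the origin on a cart in front of the work surface, level with it; the furniture and walls round the work are solid. World frame = base frame: x ahead of the robot, y to its left, z up, the work surface at z = 0. Lengths are in m, angles in rad, forces in N, time in s.
With the tool pointing down it reaches from about 0.4 to 0.9 m from the base axis. Payload 5.6 kg.
Tool frame: the origin (TCP) lies midway between the tips of the shut fingers; the grasp point (between the pads) lies 19 mm behind it; y points along the fingers, z is the direction in which the jaws open and shut, and the axes are right-handed (so a half turn about y gives the same grasp; the last joint's range is limited). The gripper opens to 92 mm and grips with 3 to 60 N. Pads are 20 mm wide; open, the fingers measure 128 mm over their backs; the gripper's body (75 mm by 189 mm) begins 69 mm behind the grasp point.
Start: joints at [-1.346, 0.468, -0.012, 1.603, 0.006, 1.071, -0.056], TCP at [0.172, 0.627, 0.215] pointing down, gripper open.
Joint ranges: [-2.53, 2.53], [-0.31, 2.02], [-1.57, 1.55], [0.28, 2.44], [-1.29, 4.43], [0.15, 1.84], [-2.92, 2.92]. Speed limits (rad/s): [2.57, 2.57, 3.14, 3.14, 3.14, 3.14, 3.14].

## Interface

Orientations are given as a 3x3 rotation matrix whose columns are the frame's x, y, z axes.
In Python, from station import env, effector, solver, viewer, workorder, search_frame, tip_of gives the robot as it stands. Calls block until the motion is done:
- env.reach(position, orientation): joint-space move of the TCP to a pose.
- env.movel(position, frame=None, rate=0.15): straight line of the TCP; frame=None keeps the orientation; rate is the mean speed in m/s.
- env.goto_joints(angles): joint-space move.
- effector.release() and effector.grasp(squeeze=None): open the fingers fully, or close them until they stop; squeeze is the grip in N (None keeps the last).
- env.pause(seconds).
- solver.inverse_kinematics(position, orientation): joint angles nearest the present ones, or None.
- env.sense(): the state.
- viewer.read_camera(name): name is "scene" or "side" or "wrist"; returns (picture, depth): 420x560x3 uint8, red, green, blue; 420x560 float32, m along the optical axis (not along the pixel's ray), 0 where there is no reading.
- viewer.camera_info(name): a dict with "intrinsics" (3x3 intrinsics, pixels), "eye" and "rotation" of the camera in the world; the wrist camera has in their place "T_tool_cam" (4x4, takes a point from camera to tool coordinates, whose origin is the TCP and whose axes are the tool frame's). Camera axes: x right, y up, looking along -z (the intrinsics and any distortion apply to the point x, -y, -z); pixel columns grow to the right and rows downward; lengths in m; the calibration is good to about 2 mm. A picture is of the moment at which its call begins: read the wrist's pose just before it. camera_info takes no time and is no camera call.
A pose or a line that the arm cannot do raises env.PlanningError and nothing moves.
- workorder.finish_job(): hands the job in, once; it reports no verdict.
Trained networks look in the newest picture that a camera, given by its name, has taken for a name from the list of things; names that differ only in an ending like _2 or _b are one class to them, and where a whole thing is asked for, a point or a joint stands for the part that bears it (a point fixed in the world has none). Each returns a list of dicts, best first, with "score" (0 to 1); they miss things now and then, are a little off and sometimes report something else, mostly with a low value. They report only what shows in the picture. A call takes as long as a camera call. They do not tell look-alikes from the thing itself.
- search_frame(camera, name): "at" ([x, y, z] in m, in world coordinates, good to about 4 mm: the middle of the surface that is visible of it).
- tip_of(camera, name): "at" ([x, y, z] in m, in world coordinates, good to about 4 mm: a listed point, or the origin of a listed thing).
The state is a dict: "t": time; "joint_positions": joint angles; "joint_velocities": joint speeds; "tau": joint torques, N m; "ee_pos": TCP position; "tcp_rot": TCP orientation; "wrist_force": force on the tool from outside, world axes, zero at the start; "moment": the same for the moment, N m; "gripper_width": finger opening in m.
Only numpy, scipy, OpenCV 4.12 (cv2) and the standard library are available. Lean on these libraries where they do the work, as an engineer would, in place of code of your own. Each camera call takes 0.05 s, during which the arm holds its last target. There are 200 camera calls.

## Working session

There is one attempt and no reset: what is moved stays moved. The work goes in short steps, each a Python script; the robot and the scene stay as the last script left them, time stands still between calls to the robot, and variables do not carry over. Pictures are saved under pics/ and viewed, on a budget of 10 in all, crops included, one or two more only if the job needs it, and the job is handed in when it is done.

```bash
ls; mkdir -p pics; cat > h.py <<'E'
import numpy as np, cv2
from station import env, effector, solver, viewer, workorder, search_frame, tip_of
def save(n,img): cv2.imwrite('pics/'+n,cv2.cvtColor(img,cv2.COLOR_RGB2BGR))
def cam(name):
    s=env.sense(); img,d=viewer.read_camera(name); i=viewer.camera_info(name)
    if 'eye' in i: R,e=np.array(i['rotation']),np.array(i['eye'])
    else:
        T=np.array(i['T_tool_cam']); Rt=np.array(s['tcp_rot']); R=Rt@T[:3,:3]; e=np.array(s['ee_pos'])+Rt@T[:3,3]
    K=np.array(i['intrinsics']); v,u=np.mgrid[:d.shape[0],:d.shape[1]]
    P=np.stack([(u-K[0,2])/K[0,0]*d,-(v-K[1,2])/K[1,1]*d,-d],-1)@R.T+e
    return img,d,P,K,R,e
E
python3 - <<'E'
from h import *
s=env.sense(); print(s['t'],s['ee_pos'],np.round(s['tcp_rot'],2).tolist(),s['gripper_width'])
for c in ('scene','side'):
    img,d,*_=cam(c); save(c+'0.png',img)
    print(c,{k:np.round(v,3).tolist() if not isinstance(v,str) else v for k,v in viewer.camera_info(c).items()})
    for n in ['jig','spacer_ring','shim_ring','gland_ring','rubber_stopper','filter_disc','brass_union']:
        print(c,n,[(np.round(r['at'],3).tolist(),round(r['score'],2)) for r in tip_of(c,n)[:4]])
    for n in ['track_end','pocket_floor']:
        print(c,n,[(np.round(r['at'],3).tolist(),round(r['score'],2)) for r in tip_of(c,n)[:3]])
print(env.sense()['t'])
E
```

```text
pics
0.0 [0.17191754 0.62622502 0.21363275] [[0.96, -0.0, 0.26], [-0.26, -0.0, 0.96], [0.0, -1.0, -0.0]] 0.09164834524128858
scene {'intrinsics': [[494.196, 0.0, 279.75], [0.0, 494.196, 208.046], [0.0, 0.0, 1.0]], 'eye': [-0.11, -0.512, 0.587], 'rotation': [[0.594, 0.454, -0.664], [-0.804, 0.342, -0.486], [0.007, 0.823, 0.568]]}
scene jig [([0.516, -0.14, 0.0], 0.81)]
scene spacer_ring [([0.454, -0.15, 0.031], 0.84)]
scene shim_ring [([0.622, -0.22, 0.0], 0.81), ([0.513, -0.196, 0.026], 0.61)]
scene gland_ring [([0.38, -0.044, 0.002], 0.87), ([0.5, -0.07, 0.03], 0.67)]
scene rubber_stopper [([0.475, 0.04, -0.005], 0.48)]
scene filter_disc [([0.523, -0.33, 0.001], 0.69), ([0.503, -0.073, 0.029], 0.69)]
scene brass_union [([0.436, -0.229, -0.003], 0.76)]
scene track_end [([0.404, -0.154, 0.027], 0.69)]
scene pocket_floor [([0.519, -0.146, 0.01], 0.58)]
side {'intrinsics': [[461.629, 0.0, 278.571], [0.0, 461.629, 210.111], [0.0, 0.0, 1.0]], 'eye': [0.183, 0.478, 0.612], 'rotation': [[-0.874, 0.318, -0.368], [-0.486, -0.557, 0.673], [0.01, 0.767, 0.642]]}
side jig [([0.517, -0.136, 0.001], 0.73)]
side spacer_ring [([0.46, -0.145, 0.029], 0.55)]
side shim_ring [([0.402, -0.304, -0.002], 0.73), ([0.621, -0.216, 0.001], 0.62)]
side gland_ring [([0.38, -0.036, -0.002], 0.71), ([0.5, -0.074, 0.034], 0.6)]
side rubber_stopper [([0.481, 0.037, -0.002], 0.93), ([0.456, -0.143, 0.026], 0.63)]
side filter_disc [([0.516, -0.328, 0.001], 0.76)]
side brass_union [([0.44, -0.23, 0.003], 0.51)]
side track_end []
side pocket_floor [([0.515, -0.141, 0.008], 0.63), ([0.5, -0.073, 0.033], 0.53)]
1.0
```

View pics/scene0.png

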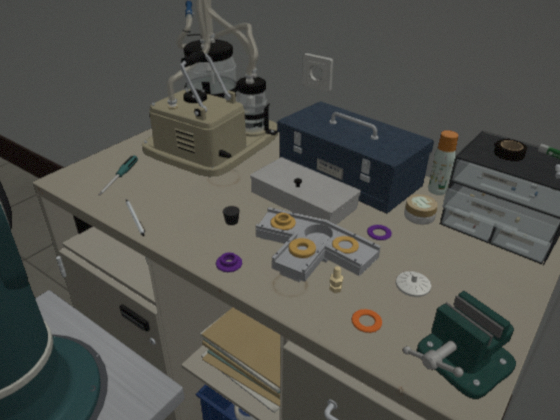

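View pics/side0.png

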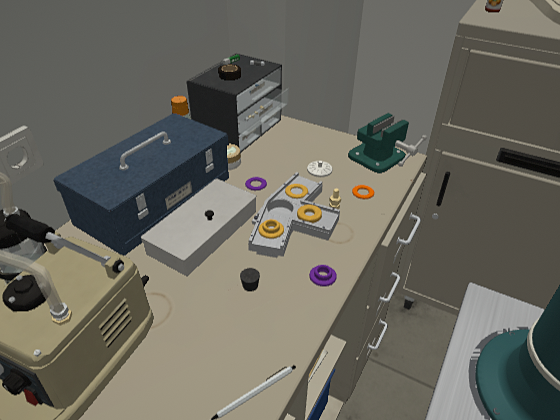

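Brass rings are the targets: gland in the left (+y) track (scene 284,221), spacer in the middle track (303,247) and shim in the right track (346,245). The look-alikes all lie on the desk: a purple gland (230,262), a purple shim (379,232) and an orange shim (366,320). Next I check clearances for the arm's sweep and fit the jig.

```bash
python3 - <<'E'
from h import *
Q=[]
for c in ('scene','side'):
    img,d,P,*_=cam(c); Q.append(P[d>0]); np.savez(c+'.npz',img=img,d=d,P=P)
    p=P[d>0]; m=(abs(p[:,0]-.48)<.15)&(abs(p[:,1]+.14)<.2)&(p[:,2]>.02)&(p[:,2]<.06)
    print(c,np.histogram(p[m][:,2],np.arange(.02,.06,.002)), 'desk',np.median(p[(abs(p[:,0]-.4)<.05)&(abs(p[:,1]-.1)<.1)][:,2]))
Q=np.vstack(Q)
# max height map in cm
print('x cols',np.round(np.arange(.2,.95,.05),2))
for y in np.arange(.75,-.5,-.05):
    r=[]
    for x in np.arange(.2,.95,.05):
        m=(Q[:,0]>=x)&(Q[:,0]<x+.05)&(Q[:,1]>=y)&(Q[:,1]<y+.05)&(Q[:,2]>-.05)
        r.append('%3d'%(100*Q[m][:,2].max()) if m.sum() else '  .')
    print('%5.2f'%y,' '.join(r))
E
```

```text
scene (array([ 254,  241,  261,  338,  395, 1145,  666,  434,  612,  716,  433,
        420, 1018,  266,   23,    2,    0,    2,    7]), array([0.02 , 0.022, 0.024, 0.026, 0.028, 0.03 , 0.032, 0.034, 0.036,
       0.038, 0.04 , 0.042, 0.044, 0.046, 0.048, 0.05 , 0.052, 0.054,
       0.056, 0.058])) desk -0.26069237567147735
side (array([ 177,  164,  201,  294,  358,  924,  647,  276,  486,  587,  407,
        562, 1376,  314,   29,    2,    0,    2,    9]), array([0.02 , 0.022, 0.024, 0.026, 0.028, 0.03 , 0.032, 0.034, 0.036,
       0.038, 0.04 , 0.042, 0.044, 0.046, 0.048, 0.05 , 0.052, 0.054,
       0.056, 0.058])) desk 0.00024317878356022726
x cols [0.2  0.25 0.3  0.35 0.4  0.45 0.5  0.55 0.6  0.65 0.7  0.75 0.8  0.85
 0.9 ]
 0.75   .   .   .   .   .   .   .   .   .   .   .   .   .  25  25
 0.70   .   .   .   .   .   .   .   .   .   .   .   .   .  26  26
 0.65   .   .   .   .   .   .   .   .   .   .   .   .   .  27  27
 0.60   .   .   .   .   .   .   .   .   .   .   .   .   .  27  27
 0.55   .   .   .   .   .   .   .   .   .   .   .   .   .  28  28
 0.50   .   .   0   .   .   0   
[... 587 characters left out ...]
   2   0   4   4   4  12  12  12  38  38
-0.00   .   .   0   0   0   3   0   4   4  12  12  12  12  40  40
-0.05   .   .   0   1   0   4   4   6   6  12  12  14  12  39  39
-0.10   .   .   0   1   0   4   5   4   4  12  12  14  12  38  38
-0.15   .   .   0   0   4   4   4   4   4  12  12  14  12  37  37
-0.20   .   .   0   0   4   4   4   3   0  12  12  12  12  38  38
-0.25   .   .   0   0   4   4   4   0   0  12  12  12  14  38  38
-0.30   .   .   0   0   0   3   4   0   0   8  15  15  15  39  39
-0.35   .   .   0   0   0   1   2   0   0  10  15  17  15  40  39
-0.40   .   .   5   8   1   1   1   0   0  10  15  17  17  40  40
-0.45   .   .   7  10  10   9   0   0   0  10  15  17  17  30  30
```

```bash
python3 - <<'E'
from h import *
R=lambda a: np.column_stack([[np.cos(a),np.sin(a),0],[0,0,-1],[-np.sin(a),np.cos(a),0]])
effector.grasp(10)
env.reach([0.17,0.49,0.34],R(0.5))
env.reach([0.45,-0.14,0.30],R(0.))
s=env.sense(); print(s['t'],s['ee_pos'],s['gripper_width'],np.round(s['joint_positions'],2))
img,d,P,*_=cam('wrist'); save('w1.png',img); np.savez('w1.npz',img=img,d=d,P=P)
for n in ['pocket_floor','track_end','jig','spacer_ring','shim_ring','gland_ring']:
    print(n,[(np.round(r['at'],4).tolist(),round(r['score'],2)) for r in tip_of('wrist',n)[:3]])
E
```

```text
5.6833 [ 0.4503902  -0.13905474  0.29998249] 0.0006002275566248238 [-0.66  0.06  0.95  1.96 -0.05  1.14  1.88]
pocket_floor [([0.517, -0.14, -0.0037], 0.69), ([0.5136, -0.1386, 0.014], 0.64), ([0.5024, -0.0724, 0.0284], 0.41)]
track_end []
jig [([0.5179, -0.137, -0.003], 0.9)]
spacer_ring [([0.4571, -0.1395, 0.0321], 0.72)]
shim_ring [([0.6216, -0.2167, 0.0019], 0.95), ([0.5198, -0.3273, -0.0034], 0.69), ([0.5118, -0.2011, 0.0287], 0.68)]
gland_ring [([0.5031, -0.0703, 0.0331], 0.94), ([0.3813, -0.0462, 0.0025], 0.81)]
```

View pics/w1.png

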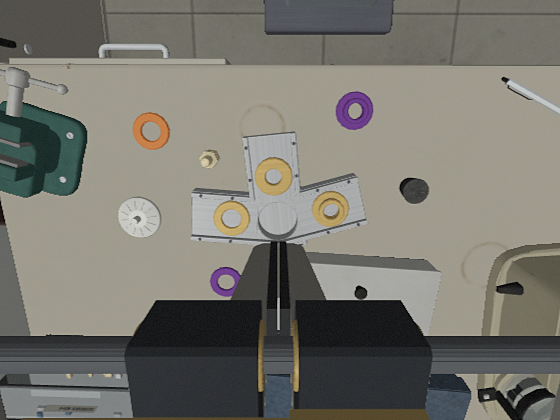

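The view from above shows the pocket at (277,219), spacer at (273,175), shim at (231,217) and gland at (331,209), all brass. Now I fit the jig's pose and the ring centres.

```bash
cat > fit.py <<'E'
from h import *
from scipy.optimize import minimize, least_squares
def model(q,p):
    c,s=np.cos(p[2]),np.sin(p[2]); d=q[:,:2]-p[:2]; x=c*d[:,0]+s*d[:,1]; y=-s*d[:,0]+c*d[:,1]
    h=np.zeros(len(q)); fl=np.zeros(len(q),bool); wl=fl.copy(); r=np.hypot(x,y)
    for a in np.radians([100,180,260]):
        u=x*np.cos(a)+y*np.sin(a); t=abs(-x*np.sin(a)+y*np.cos(a)); i=(u>0)&(u<.112)
        fl|=i&(t<.026); wl|=i&(t<.032)
    h[wl]=.039; h[fl]=.031; h[r<.026]=.010
    h[(r>=.026)&(x>0)&(abs(y)<.012)]=np.nan
    return h
def brass(img):
    hsv=cv2.cvtColor(img,cv2.COLOR_RGB2HSV); return (hsv[...,0]>10)&(hsv[...,0]<28)&(hsv[...,1]>130)&(hsv[...,2]>60)
def fitjig(P,img,d,p0=(.516,-.14,0.)):
    m=(d>0)&~cv2.dilate(brass(img).astype('u1'),np.ones((3,3))).astype(bool)
    m&=(np.hypot(P[...,0]-.48,P[...,1]+.14)<.17)&(P[...,2]<.045)
    q=P[m]
    def f(p):
        h=model(q,p); e=np.minimum(abs(q[:,2]-h),.012); return np.nanmean(e)*1e3
    best=min((minimize(f,[p0[0]+dx,p0[1]+dy,a],method='Nelder-Mead',options=dict(initial_simplex=[[p0[0]+dx,p0[1]+dy,a],[p0[0]+dx+.006,p0[1]+dy,a],[p0[0]+dx,p0[1]+dy+.006,a],[p0[0]+dx,p0[1]+dy,a+.06]])) for a in (-.1,0,.1) for dx in (-.004,.004) for dy in (-.004,.004)),key=lambda r:r.fun)
    return best.x,best.fun
def rings(P,img,d):
    m=brass(img)&(d>0)&(P[...,2]>.025)&(P[...,2]<.06)&(np.hypot(P[...,0]-.48,P[...,1]+.14)<.16)
    n,lab,st,ce=cv2.connectedComponentsWithStats(m.astype('u1')); o=[]
    for i in range(1,n):
        if st[i,4]<60: continue
        q=P[lab==i]; (x,y),r=cv2.minEnclosingCircle(q[:,:2].astype('f4').reshape(-1,1,2)); o.append((x,y,r,np.percentile(q[:,2],50),np.percentile(q[:,2],95),st[i,4]))
    return o
if __name__=='__main__':
    for c in ('w1','scene','side'):
        z=np.load(c+'.npz'); print(c,*[np.round(v,4) for v in fitjig(z['P'],z['img'],z['d'])])
        for r in rings(z['P'],z['img'],z['d']): print('   ',np.round(r,4))
E
python3 fit.py
```

```text
w1 [ 0.5184 -0.141   0.0979] 2.0733
scene [ 0.5172 -0.1408  0.0978] 5.5643
    [ 4.991e-01 -7.400e-02  2.260e-02  4.060e-02  4.780e-02  2.670e+02]
    [ 5.134e-01 -2.016e-01  2.310e-02  3.650e-02  3.810e-02  1.790e+02]
    [ 4.557e-01 -1.463e-01  2.410e-02  4.110e-02  4.290e-02  3.110e+02]
side [ 0.5165 -0.1388  0.0963] 5.61
    [ 5.147e-01 -1.978e-01  2.560e-02  3.680e-02  3.840e-02  1.730e+02]
    [ 4.540e-01 -1.469e-01  2.760e-02  4.110e-02  4.290e-02  3.040e+02]
    [ 4.985e-01 -7.500e-02  2.800e-02  3.920e-02  4.820e-02  3.360e+02]
```

```bash
cat > push.py <<'E'
from h import *
J=np.array([.5180,-.1405]); YAW=.098
R=lambda a: np.column_stack([[np.cos(a),np.sin(a),0],[0,0,-1],[-np.sin(a),np.cos(a),0]])
def at(deg,u,z):
    a=np.radians(deg)+YAW; return [J[0]+u*np.cos(a),J[1]+u*np.sin(a),z]
def push(deg,u0,z,flip,end=.0345,rate=.06):
    Rm=R(np.radians(deg)+YAW+(0 if flip else np.pi))
    env.reach(at(deg,u0,.09),Rm); env.movel(at(deg,u0,z),rate=.08)
    f0=np.array(env.sense()['wrist_force'])
    env.movel(at(deg,end+.012,z),rate=rate); env.movel(at(deg,end,z),rate=.03)
    s=env.sense(); print('t',s['t'],'pos',np.round(s['ee_pos'],4),'cmd',np.round(at(deg,end,z),4),'dF',np.round(np.array(s['wrist_force'])-f0,1))
    env.pause(.2); env.movel(at(deg,end+.03,z+.002),rate=.08); env.movel(at(deg,end+.04,.13),rate=.12)
def look(n):
    img,d,P,*_=cam('wrist'); save(n+'.png',img); np.savez(n+'.npz',img=img,d=d,P=P)
    r=np.hypot(P[...,0]-J[0],P[...,1]-J[1]); m=(r<.023)&(d>0); zz=P[...,2][m]
    print('pocket z hist',np.histogram(zz,[-.01,.005,.013,.0175,.0225,.028,.033,.038,.06])[0], 't',env.sense()['t'])
E
python3 - <<'E'
from push import *
for deg,u0 in ((180,.107),(260,.105),(100,.115)):
    for f in (0,1):
        Rm=R(np.radians(deg)+YAW+(0 if f else np.pi))
        q=[solver.inverse_kinematics(at(deg,u,z),Rm) for u,z in((u0,.09),(u0,.034),(.0345,.034),(.075,.13))]
        print(deg,f,[None if x is None else np.round(x,2).tolist() for x in q])
E
```

```text
180 0 [[-0.4, 0.39, 0.81, 2.24, -0.46, 0.68, 2.4], [-0.27, 0.49, 0.65, 2.26, -0.58, 0.55, 2.5], [-0.36, 0.61, 0.74, 2.11, -0.67, 0.67, 2.51], [-0.48, 0.37, 0.88, 2.15, -0.4, 0.79, 2.32]]
180 1 [[-0.65, 0.57, 1.18, 2.25, -0.76, 0.81, -0.43], [-0.56, 0.69, 1.07, 2.27, -0.96, 0.75, -0.27], [-0.6, 0.82, 1.11, 2.12, -1.01, 0.89, -0.33], [-0.71, 0.55, 1.24, 2.16, -0.68, 0.91, -0.53]]
260 0 [[1.05, 0.69, -0.89, 1.86, 0.67, 0.92, 2.9], [1.05, 0.8, -0.9, 1.88, 0.82, 0.88, 2.8], [0.79, 0.67, -0.68, 1.95, 0.61, 0.74, 2.81], [1.14, 0.72, -1.11, 1.86, 0.75, 1.05, 2.79]]
260 1 [[-0.34, 0.7, 1.0, 1.95, -0.75, 0.92, 0.97], [-0.29, 0.78, 0.93, 1.97, -0.86, 0.85, 1.05], [-0.4, 0.73, 0.89, 2.02, -0.81, 0.79, 0.91], [-0.43, 0.62, 1.05, 1.96, -0.66, 0.96, 0.87]]
100 0 [[-0.71, 0.51, 0.89, 2.13, -0.58, 0.76, 0.82], [-0.63, 0.61, 0.79, 2.15, -0.71, 0.67, 0.93], [-0.47, 0.65, 0.79, 2.08, -0.72, 0.71, 1.07], [-0.69, 0.47, 0.95, 2.08, -0.51, 0.85, 0.84]]
100 1 [[0.71, 0.56, -0.89, 2.05, 0.61, 0.81, 2.87], [0.54, 0.6, -0.68, 2.08, 0.6, 0.67, 2.87], [0.83, 0.74, -0.9, 1.99, 0.81, 0.81, 2.88], [0.92, 0.62, -1.1, 1.98, 0.68, 0.97, 2.89]]
```

```bash
python3 - <<'E'
from push import *
push(180,.107,.034,0)
env.reach(at(180,.07,.22),R(YAW)); look('w2')
z=np.load('w2.npz'); im=z['img']
save('w2c.png',im)
E
```

```text
t 9.4583 pos [ 0.4836 -0.1439  0.0339] cmd [ 0.4837 -0.1439  0.034 ] dF [-0.3 -0.1  0.6]
pocket z hist [  0 110   4 500   1   0   0   0] t 11.625
```

View pics/w2c.png

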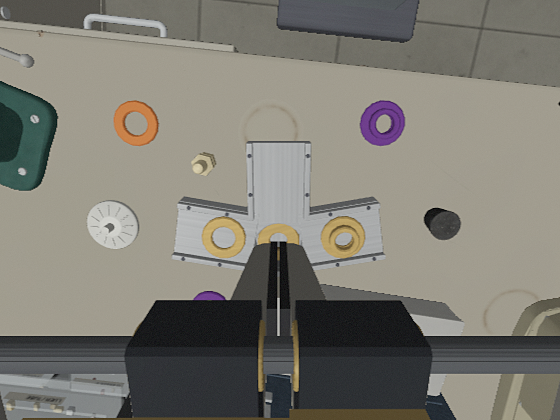

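The spacer is home: its top reads z≈20 mm and the pocket floor shows through its hole. Next I push the shim from the right track.

```bash
python3 - <<'E'
from push import *
push(260,.106,.0325,1)
env.reach(at(180,.09,.24),R(YAW)); look('w3')
E
```

```text
t 15.1917 pos [ 0.5154 -0.1747  0.0325] cmd [ 0.5154 -0.1749  0.0325] dF [ 0.3 -0.3  0. ]
pocket z hist [  0   0   0   3 151   0   0   0] t 17.9667
```

View pics/w3.png

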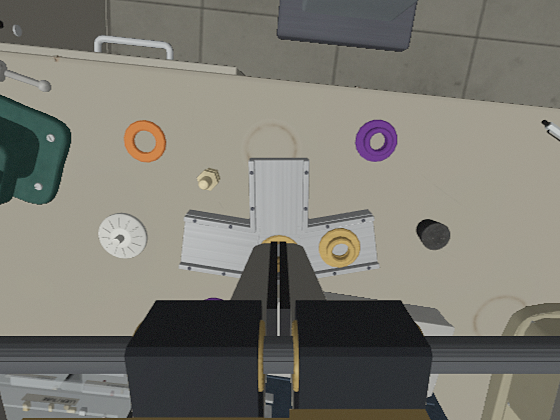

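Most of the pocket is hidden here, though what shows is at z≈25 mm. I check the shim fully before pushing the gland.

```bash
cat >> push.py <<'E'
def check(n,lo,hi,c='wrist',rmax=.0235):
    img,d,P,*_=cam(c); save(n+'.png',img)
    r=np.hypot(P[...,0]-J[0],P[...,1]-J[1]); m=(r<rmax)&(d>0)&(P[...,2]>lo)&(P[...,2]<hi); q=P[m]
    if len(q)<20: print(c,'few',len(q)); return
    A=np.c_[q[:,:2]-J,np.ones(len(q))]; s=np.linalg.lstsq(A,q[:,2],rcond=None)[0]
    print(c,len(q),'plane z',s[2].round(4),'slope',s[:2].round(3),'of',((r<rmax)&(d>0)).sum(),'bbox centre',np.round((q[:,:2].min(0)+q[:,:2].max(0))/2,4))
E
python3 - <<'E'
from push import *
env.reach(at(180,.115,.27),R(YAW))
for c in ('wrist','scene','side'): check('s3_'+c,.0215,.030,c)
print(env.sense()['t'])
E
```

```text
wrist few 0
scene 197 plane z 0.0249 slope [-0.024 -0.007] of 265 bbox centre [ 0.5191 -0.1398]
side 186 plane z 0.0253 slope [-0.     0.002] of 254 bbox centre [ 0.5176 -0.1412]
18.4583
```

The shim is flat and home: z is 25 mm in both fixed cameras and the slope is about 0. Now I push the gland ring.

```bash
python3 - <<'E'
from push import *
push(100,.115,.033,0)
env.reach(at(180,.13,.30),R(YAW))
for c in ('wrist','scene','side'): check('s4_'+c,.036,.046,c,.016); check('s4b_'+c,.027,.034,c)
print(env.sense()['t'])
a=cv2.imread('pics/s4b_scene.png')[190:290,230:400]; b=cv2.imread('pics/s4b_side.png')[160:260,230:400]
cv2.imwrite('pics/s4.png',np.vstack([cv2.resize(x,None,fx=3,fy=3,interpolation=cv2.INTER_CUBIC) for x in (a,b)]))
E
```

```text
t 22.0833 pos [ 0.5087 -0.1075  0.033 ] cmd [ 0.5087 -0.1073  0.033 ] dF [-0.5 -0.6  0.6]
wrist few 0
wrist few 0
scene 121 plane z 0.04 slope [-0.003  0.01 ] of 196 bbox centre [ 0.5176 -0.141 ]
scene 186 plane z 0.0309 slope [-0.006  0.003] of 341 bbox centre [ 0.5175 -0.1406]
side 87 plane z 0.0402 slope [-0.009  0.013] of 135 bbox centre [ 0.5171 -0.1387]
side 142 plane z 0.031 slope [-0.004  0.01 ] of 290 bbox centre [ 0.5176 -0.1388]
24.9917
```

View pics/s4.png

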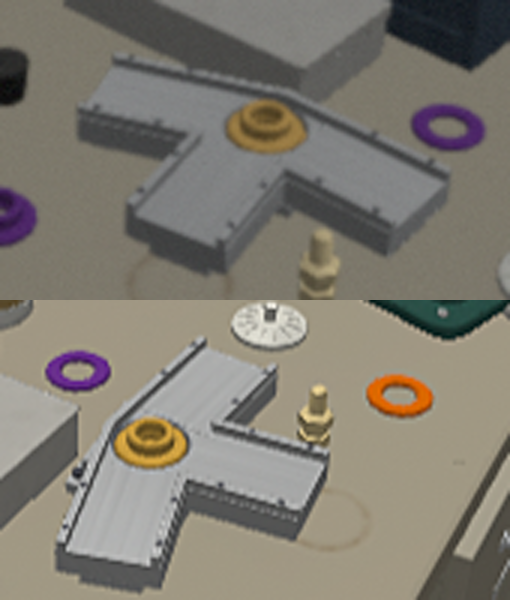

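The gland sits in the pocket with its collar up. The flange top reads 31 mm, level with the track floor, and it lies flat and centred. The robot is clear, so I hand in.

```bash
python3 -c "
from h import *
workorder.finish_job(); print(env.sense()['t'])"
```

```text
the job is handed in; nothing more can be done
the job is handed in; nothing more can be done
```

All three brass rings are home in the pocket, and I handed the job in at about 25 s of the 58 s allowed. With the fingers closed, I slid each ring along its track without lifting it: spacer from the middle track, shim from the right, gland from the left.

| Ring | Expected top height | Measured top height | Other checks |
|---|---|---|---|
| Spacer | 20 mm | about 20 mm, wrist camera | pocket floor visible through its hole |
| Shim | 25 mm | 24.9 and 25.3 mm, scene and side cameras | flat (slope 0.025 or less) |
| Gland (flange) | 31 mm | 30.9 and 31.0 mm, scene and side cameras | flat (slope about 0.01 or less), centre within about 2 mm, collar up |

- **Collar height:** the top of the gland collar read 40 mm where 41 mm was expected. I put that down to edge pixels in the depth image.
- **Failed check:** the wrist camera gave no usable points for the final shim and gland checks, so those rest on the scene and side cameras alone.
- **Bystanders:** the arm never worked near the stopper, filter disc or hose union. In the pictures I viewed they stayed put, but I did not measure their positions at the end.

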